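# Touch-check three set candles with a surface thermometer

## Task

Before these three wooden-wick candles are wrapped, check that they are cold: take the surface thermometer out of its stand and, holding it upright, press its sprung tip gently onto the wax of each candle, beside the bar and about midway between wick and wall, about half-way into its stroke and without bottoming it, keeping it there for a good second. Go from the one that cools first to the one that cools last: the low metal tin, then the slim glass tumbler, then the big glass jar. Then stand the thermometer back in its stand, leaving the candles, their wick bars and everything else in place.

Things in the scene. Friction and masses are not known exactly. Their poses are not given: they have to be found in the camera images.
- probe: Surface thermometer, 90 g, standing upright in its stand. Origin on its long axis at the underside of its black collar (33 mm diameter, z 0 to 12 mm); z points up the handle. Below the collar a 6.4 mm steel stem runs down to a flat 8.4 mm copper tip, 74 mm below the origin.
- probe_grip (a point): Point on the thermometer's axis half-way up the white handle, 60 mm above the origin of probe; a good place to grip. The handle is rectangular, 30 mm along x by 20 mm along y, from 12 to 104 mm above the origin, small display on its -x face: grip across the 20 mm (along y).
- probe_tip (a point): Where the face of the copper tip is when not pressed in, 74 mm below the origin of probe on its axis. This point is fixed to the handle. The tip is sprung along the axis: it starts to give at 1.5 N, stiffness 0.8 N per mm, bottoms at 8 mm (7.9 N); half-way is 4.7 N. How far it is in is not reported.
- stand: Fixed stand: round black foot 76 mm diameter with an upright grey tube, 31 mm outside and 19 mm inside diameter, open top 90 mm above the table. Origin at the centre of its underside, z up. The thermometer hangs in it, stem in the tube, collar resting on the tube's top edge (probe origin 90 mm above the stand's origin).
- tin: Low aluminium candle tin, outside diameter 80 mm, inside 75 mm, height 55 mm, loose on the table. Origin under its centre, z up. A flat wooden wick (10 mm wide along x, 2 mm thick) stands in the centre to 12 mm above the rim. The set wax is hard and flat, 10 to 24 mm below the rim: varies, not reported. Open on both sides (+y, -y) of the bar, which lies along x.
- tumbler: Slim clear glass tumbler candle, outside diameter 76 mm, inside 69 mm, height 82 mm, loose on the table. Origin under its centre, z up. A flat wooden wick (10 mm wide along x, 2 mm thick) stands in the centre to 12 mm above the rim. The set wax is hard and flat, 10 to 28 mm below the rim: varies, not reported. Open on both sides (+y, -y) of the bar, which lies along x.
- jar: Big clear glass jar candle, outside diameter 92 mm, inside 84 mm, height 102 mm, loose on the table. Origin under its centre, z up. A flat wooden wick (10 mm wide along x, 2 mm thick) stands in the centre to 12 mm above the rim. The set wax is hard and flat, 10 to 28 mm below the rim: varies, not reported. Open on both sides (+y, -y) of the bar, which lies along x.
- tin_bar: Steel wick-centring bar lying across the rim of tin, 100 x 12 x 2.5 mm, long side along its x; its two ends are folded up to 8 mm. Origin under its middle. Loose: the wick stands through a 15 x 5 mm slot in its middle.
- tumbler_bar: Steel wick-centring bar lying across the rim of tumbler, 96 x 12 x 2.5 mm, long side along its x; its two ends are folded up to 8 mm. Origin under its middle. Loose: the wick stands through a 15 x 5 mm slot in its middle.
- jar_bar: Steel wick-centring bar lying across the rim of jar, 112 x 12 x 2.5 mm, long side along its x; its two ends are folded up to 8 mm. Origin under its middle. Loose: the wick stands through a 15 x 5 mm slot in its middle.
- spool: Bystander: white ribbon spool lying flat, 72 mm diameter, 22 mm high. Origin under its centre.
- mug: Bystander: white mug, 80 mm diameter, 94 mm high, handle at +y. Origin under its centre.
- empty_glass: Bystander: empty glass tumbler without wax or bar, 76 mm diameter, 82 mm high. Origin under its centre.
- pliers: Bystander: blue-handled pliers lying flat, about 165 mm long along x, 16 mm high.
- marker: Bystander: white and orange marker pen, 125 mm long along x, lying on the notepad.
- spare_bar: Bystander: spare wick bar lying on the table, 112 x 12 mm, 8 mm high.
- tealight: Bystander: small tealight, 38 mm diameter, 16 mm high. Origin under its centre.
Things that resemble listed ones, but are neither listed nor needed, are in the scene too. Leave any red or turquoise look-alike of the tumbler_bar alone.

How it is judged (in metres and radians):
On the way, in this order (a step that is already met when the one before it is completed fails the run):
1. sprung tip pressed on the wax of the low metal tin, between wick and wall, thermometer upright, 2.5 to 7.5 N for 0.8 s (contact force between probe and tin between 2.5 and 7.5 N and horizontal distance between probe_tip and tin between 0.01 and 0.0305 m and z of probe_tip in the frame of tin below 0.051 m and angle between probe's own z axis and vertical below 0.2 rad), for 0.8 s.
2. sprung tip pressed on the wax of the slim glass tumbler, between wick and wall, thermometer upright, 2.5 to 7.5 N for 0.8 s (contact force between probe and tumbler between 2.5 and 7.5 N and horizontal distance between probe_tip and tumbler between 0.01 and 0.0275 m and z of probe_tip in the frame of tumbler below 0.078 m and angle between probe's own z axis and vertical below 0.2 rad), for 0.8 s.
3. sprung tip pressed on the wax of the big glass jar, between wick and wall, thermometer upright, 2.5 to 7.5 N for 0.8 s (contact force between probe and jar between 2.5 and 7.5 N and horizontal distance between probe_tip and jar between 0.01 and 0.035 m and z of probe_tip in the frame of jar below 0.098 m and angle between probe's own z axis and vertical below 0.2 rad), for 0.8 s.
At the end, for the whole second after the job is handed in: The thermometer stands released in its stand (axis within 9 mm, collar on the tube's edge within about 5 mm, upright within 8 degrees) and at rest; each candle stands upright (3 degrees) within 25 mm of where it was, its wick bar lying on its rim within 12 mm of centre (horizontal distance between probe and stand below 0.009 m and z of probe in the frame of stand between 0.086 and 0.095 m and angle between probe's own z axis and vertical below 0.15 rad and linear speed of probe below 0.02 m/s and distance of each of tin, tumbler, jar from where it was at the start of the episode below 0.025 m and angle between each of tin, tumbler, jar's own z axis and vertical below 0.05 rad and horizontal distance between tin_bar and tin below 0.012 m and z of tin_bar in the frame of tin between 0.052 and 0.059 m and horizontal distance between tumbler_bar and tumbler below 0.012 m and z of tumbler_bar in the frame of tumbler between 0.079 and 0.086 m and horizontal distance between jar_bar and jar below 0.012 m and z of jar_bar in the frame of jar between 0.099 and 0.106 m); the robot touches nothing.
It fails at once if the low metal tin pressed or struck with more than 15 N (contact force between probe and tin above 15 N).
It fails at once if the slim glass tumbler pressed or struck with more than 15 N (contact force between probe and tumbler above 15 N).
It fails at once if the big glass jar pressed or struck with more than 15 N (contact force between probe and jar above 15 N).
It fails at once if a bystander on the table pushed more than 30 mm (distance of any of spool, mug, empty_glass, pliers, marker, spare_bar, tealight from where it was at the start of the episode above 0.03 m).
It also fails if it takes over 70 s, if anything falls off the work surface, if the arm or the gripper's body presses on something with over 40 N, if the wrist force passes 120 N, or if a joint passes its speed limit or range.

## Robot

A 6-joint arm with a two-finger parallel gripper is mounted at the origin on the work surface. World frame = base frame: x ahead of the robot, y to its left, z up, the work surface at z = 0. Lengths are in mm, angles in rad, forces in N, time in s.
With the tool pointing down it reaches from about 225 to 725 mm from the base axis. Payload 3.1 kg.
Tool frame: the origin (TCP) lies on the centre line of the jaws, within the pads' length; the fingertips stand 17 mm ahead of it and the grasp point (between the pads) lies 2 mm behind it; z points along the fingers, y is the line along which they close (so a half turn about z gives the same grasp; the last joint's range is limited). The gripper opens to 85 mm and grips with 20 to 120 N. Pads are 22 mm wide; open, the fingers measure 114 mm over their backs; the gripper's body (76 mm by 85 mm) begins 54 mm behind the grasp point. The pads swing forward as they close: fully open they stand 13 mm farther back than shut.
Start: joints at [-1.328, 0.048, 0.099, 1.622, 0, 1.443], TCP at [190.224, -489.318, 248.312] pointing down, gripper open.
Joint ranges: [-2.91, 2.91], [-0.99, 1.94], [-1.21, 1.42], [-2.12, 2.29], [-1.49, 1.47], [-3.14, 3.14]. Speed limits (rad/s): [2.79, 2.79, 3.14, 3.14, 3.14, 3.14].

## Interface

Orientations are given as a rotation vector (axis times angle).
In Python, from station import robot gives the robot as it stands.
- The arm moves only by the tool send_rows, never from a script. Its argument "steps" is a list of rows, each a list of 3 entries, a list of its own where there are three numbers: the turn, a rotation vector about the tool's x, y, z each as a share of 90 degrees, from -1 to 1, then the shift along the tool's x, y, z each as a share of 0.1 m, from -1 to 1, then the opening, from -1 (shut) to 1 (fully open). In form: [[[wx, wy, wz], [x, y, z], grip], ...]. A call has 1 to 8 rows; each row shifts and turns the commanded pose from where the row before left it, along the tool's axes as they then stand; what a row does not reach is not made up. A row lasts 1/10 s, in which the tool goes at most 50 mm and 8.59 degrees, less where a joint would pass 70% of its speed; a pose out of reach is approached as far as the arm can. A call with a number of a shift or a turn outside -1 to 1 is refused whole. A call with a gripper value outside its range is refused whole. The fingers move at their own pace and stop on an object; "grip_force" is the grip in N (left out, the last holds). Time passes only in rows, so rows that do not move let the fingers close. It gives the time, the measured TCP pose, the force, the opening and the grip force at its end, in the units of the state.
- robot.observe(): the state, without advancing time (a new reading comes with each control period).
- robot.camera(name): name is "scene" or "top"; returns the picture (480x640x3 uint8, red, green, blue); there is no depth.
- robot.camera_model(name): a dict with "intrinsics" (3x3 intrinsics, pixels), "pose" (4x4, takes a point from camera to world coordinates). Camera axes: x right, y down, z forward; pixel columns grow to the right and rows downward; lengths in mm; the calibration is good to about 2 mm. A picture is of the moment at which its call begins. camera_model takes no time and is no camera call.
- robot.sign_off(): hands the job in; it is judged then, once.
Trained networks look in the newest picture that a camera, given by its name, has taken for a name from the list of things; names that differ only in an ending like _2 or _b are one class to them, and where a whole thing is asked for, a point or a joint stands for the part that bears it (a point fixed in the world has none). Each returns a list of dicts, best first, with "p" (0 to 1); they miss things now and then, are a little off and sometimes report something else, mostly with a low value. They report only what shows in the picture. A call takes as long as a camera call. They do not tell look-alikes from the thing itself.
- robot.trace(camera, label): "pixels" (480x640 bool, what is visible of it) and "box" ([left, top, right, bottom] in pixels, round what is visible of it).
- robot.pinpoint(camera, label): "uv" ([column, row] in pixels: a listed point, or the origin of a listed thing).
The state is a dict: "time": time; "qpos": joint angles; "qd": joint speeds; "tau": joint torques, N m; "ee_pos": TCP position; "ee_rot": TCP orientation; "force": force on the tool from outside, world axes, zero at the start; "wrist_torque": the same for the moment, N m; "opening": finger opening in mm; "grasp_force": force on a finger pad.
Only numpy, scipy, OpenCV 4.12 (cv2) and the standard library are available. Lean on these libraries where they do the work, as an engineer would, in place of code of your own. Each camera call takes 0.05 s, during which the arm holds its last target. There are 200 camera calls.

## Working session

There is one attempt and no reset: what is moved stays moved. The work goes in short steps, Python scripts to look and compute and a tool call to move; the robot and the scene stay as the last step left them, time stands still between calls to the robot, and variables do not carry over. Pictures are saved under pics/ and viewed, at most 10 in all, crops included, and the job is handed in when it is done.

Besides the shell and the picture viewer there is one more tool, called after "Call:" by a JSON object that holds its "fn" and its "kwargs", one argument or row to a line. send_rows: Moves the arm, as the interface text tells. Its arguments: {"type":"object","properties":{"steps":{"type":"array"},"grip_force":{"type":"number"}},"required":["steps"]}

```bash
ls; mkdir -p pics; python3 - <<'E'
from station import robot
import cv2,numpy as np
for c in("scene","top"):
    im=robot.camera(c); cv2.imwrite(f"pics/{c}0.png",im[:,:,::-1])
    m=robot.camera_model(c); print(c,np.round(m["intrinsics"],1).tolist(),np.round(m["pose"],3).tolist())
    for l in ["probe","probe_grip","stand","tin","tumbler","jar","tin_bar","tumbler_bar","jar_bar","empty_glass","mug"]:
        print(l,[(np.round(d["uv"]).tolist(),round(d["p"],2)) for d in robot.pinpoint(c,l)])
s=robot.observe();print(s)
E
```

```text
pics
scene [[447.7, 0.0, 318.2], [0.0, 447.7, 241.2], [0.0, 0.0, 1.0]] [[0.674, 0.513, -0.532, 1019.512], [0.738, -0.459, 0.494, -475.986], [0.009, -0.726, -0.688, 768.448], [0.0, 0.0, 0.0, 1.0]]
probe [([203.0, 316.0], 0.59), ([274.0, 367.0], 0.58)]
probe_grip [([201.0, 295.0], 0.78)]
stand [([213.0, 346.0], 0.77)]
tin [([414.0, 241.0], 0.57)]
tumbler [([286.0, 307.0], 0.91)]
jar [([367.0, 276.0], 0.58)]
tin_bar [([413.0, 223.0], 0.46), ([419.0, 194.0], 0.38)]
tumbler_bar [([283.0, 282.0], 0.77), ([144.0, 313.0], 0.74), ([275.0, 255.0], 0.58), ([160.0, 402.0], 0.57), ([323.0, 233.0], 0.48)]
jar_bar [([371.0, 246.0], 0.69)]
empty_glass [([442.0, 280.0], 0.95)]
mug [([298.0, 386.0], 0.85), ([207.0, 278.0], 0.75), ([285.0, 280.0], 0.74), ([369.0, 276.0], 0.55)]
top [[487.2, 0.0, 319.8], [0.0, 487.2, 234.7], [0.0, 0.0, 1.0]] [[0.021, -0.994, 0.109, 401.56], [-0.999, -0.024, -0.025, 19.491], [0.027, -0.109, -0.994, 1204.043], [0.0, 0.0, 0.0, 1.0]]
probe [([439.0, 245.0], 0.81)]
probe_grip [([445.0, 246.0], 0.84), ([363.0, 233.0], 0.21)]
stand [([430.0, 252.0], 0.87), ([215.0, 211.0], 0.6
[... 422 characters left out ...]
0.62)]
{'time': 1.2, 'qpos': array([-1.32781403e+00,  4.79811504e-02,  9.91999298e-02,  1.62199564e+00,
       -3.93864959e-06,  1.44299989e+00]), 'qd': array([-3.48830308e-04,  6.54683343e-04,  1.13220976e-03, -3.27249098e-05,
       -4.31002116e-05, -8.66785644e-04]), 'tau': array([ 6.82040427e-04, -3.38649702e+01,  3.20159090e+01,  1.34875540e-03,
       -1.27461156e-06, -7.63449144e-07]), 'ee_pos': array([ 190.21663079, -489.32226251,  248.32133793]), 'ee_rot': array([ 3.08774073e+00,  5.79083770e-01, -4.41611942e-06]), 'force': array([ 1.1812807 , -1.01104083,  0.03716078]), 'wrist_torque': array([ 0.1050011 , -0.02100767,  0.01138454]), 'grasp_force': 0.0, 'opening': 85.78253614454405}
```

View pics/scene0.png

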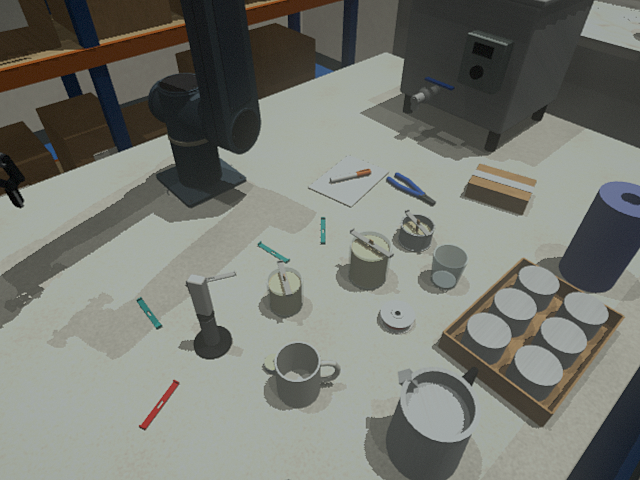

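View pics/top0.png

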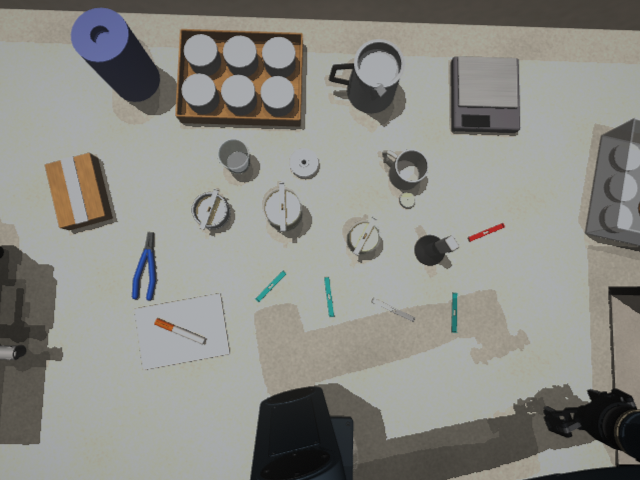

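Both views: tin at top (211,210), jar (283,208), tumbler (363,238), thermometer in stand (430,250)/(452,243). In the scene view they are at (416,232), (369,260), (285,290) and (203,310). Now I'll triangulate them and get the orientations.

```bash
cat > h.py <<'E'
from station import robot
import cv2,numpy as np
M={c:robot.camera_model(c) for c in("scene","top")}
def ray(c,uv):
    K,P=np.array(M[c]["intrinsics"]),np.array(M[c]["pose"])
    d=P[:3,:3]@np.linalg.inv(K)@np.r_[uv,1.]; return P[:3,3],d/np.linalg.norm(d)
def plane(c,uv,z):
    o,d=ray(c,uv); return (o+d*(z-o[2])/d[2])[:2]
def proj(c,X):
    K,P=np.array(M[c]["intrinsics"]),np.array(M[c]["pose"])
    p=(np.atleast_2d(X)-P[:3,3])@P[:3,:3]@K.T; return p[:,:2]/p[:,2:]
def tri(a,b):
    A=np.zeros((3,3));v=np.zeros(3)
    for c,uv in(("scene",a),("top",b)):
        o,d=ray(c,uv);Q=np.eye(3)-np.outer(d,d);A+=Q;v+=Q@o
    return np.linalg.solve(A,v)
E
python3 - <<'E'
from h import *
for c in("scene","top"): robot.camera(c)
H=dict(tin=55,tumbler=82,jar=102)
uv0={"scene":dict(tin=(416,232),jar=(369,260),tumbler=(285,290)),"top":dict(tin=(211,210),jar=(283,208),tumbler=(363,238))}
for n,h in H.items():
    for c in("scene","top"):
        for k,z in((n,0),(n+"_bar",h)):
            L=[d["uv"] for d in robot.pinpoint(c,k)]
            if L:
                u=min(L,key=lambda u:np.linalg.norm(np.array(u)-uv0[c][n])); print(k,c,np.round(u,1),"plane",plane(c,u,z).round(1))
    for c in("top","scene"):
        for d in robot.trace(c,n+"_bar"):
            p=np.argwhere(d["pixels"])[:,::-1]
            if np.linalg.norm(p.mean(0)-uv0[c][n])<40:
                w=np.array([plane(c,q,h+2.5) for q in p]).astype(np.float32)
                r=cv2.minAreaRect(w); l=cv2.PCACompute(w,None)[1][0]
                print(" bar",c,len(p),np.round(r[0],1),np.round(r[1],1),"yaw",round(np.degrees(np.arctan2(l[1],l[0])),1))
        for d in robot.trace(c,n):
            p=np.argwhere(d["pixels"])[:,::-1]
            if np.linalg.norm(p.mean(0)-uv0[c][n])<40: print(" body",c,d["box"],len(p),d["p"])
a=[d["uv"] for d in robot.pinpoint("scene","probe_grip")];b=[d["uv"] for d in robot.pinpoint("top","probe_grip")]
print("grip",tri(a[0],b[0]))
a=[d["uv"] for d in robot.pinpoint("scene","stand")];b=[d["uv"] for d in robot.pinpoint("top","stand")]
print("stand",tri(a[0],b[0]),plane("scene",a[0],0),plane("top",b[0],0))
print("probe",[plane("top",d["uv"],90) for d in robot.pinpoint("top","probe")],[plane("scene",d["uv"],90) for d in robot.pinpoint("scene","probe")])
im=robot.camera("top");S=5
cv2.imwrite("pics/t1.png",cv2.resize(im[185:285,400:480],None,fx=6,fy=6,interpolation=2)[:,:,::-1])
im=robot.camera("scene")
cv2.imwrite("pics/s1.png",cv2.resize(im[200:370,180:440],None,fx=3,fy=3,interpolation=2)[:,:,::-1])
E
```

```text
tin scene [412.2 240.6] plane [581.2 253.2]
tin_bar scene [415.9 222. ] plane [576.6 259.7]
tin top [213.3 212.3] plane [583.8 255.6]
tin_bar top [213.4 210.3] plane [580.3 244.8]
 bar top 196 [584.2 256.2] [14.2 99.2] yaw -17.8
 body top [192.3, 190.0, 229.3, 227.6] 858 0.55
 bar scene 187 [583.2 256.7] [ 18.3 107.2] yaw -18.6
 body scene [397.3, 217.0, 437.0, 251.1] 939 0.76
tumbler scene [285.3 307.5] plane [ 531.8 -116.8]
tumbler_bar scene [282.8 279.7] plane [ 525.2 -113.6]
tumbler top [363.6 239.5] plane [ 524.8 -119.6]
tumbler_bar top [364.1 235.7] plane [ 525.3 -111.2]
 bar top 152 [ 527.  -111.7] [11.6 91.3] yaw -27.9
 body top [347.1, 222.5, 380.0, 254.0] 734 0.64
 bar scene 194 [ 524.4 -109.3] [ 13.4 102.6] yaw -27.2
 bar scene 200 [451.  -81.6] [90.6 16.5] yaw 8.3
 body scene [268.1, 269.6, 304.5, 319.7] 1528 0.95
jar_bar scene [373.6 247.9] plane [598.7  77. ]
jar top [283.4 210.6] plane [592.5  81.9]
jar_bar top [284.8 207. ] plane [584.7  73.7]
 bar top 264 [585.6  80. ] [108.6  13.6] yaw 3.3
 body top [259.7, 188.1, 304.8, 226.5] 1271 0.76
 bar scene 126 [583.8  79.8] [107.9  12.1] yaw 3.0
 body scene [347.6, 229.9, 395.1, 291.4] 2020 0.59
grip [ 506.52455856 -282.9055732   151.7763781 ]
stand [ 503.15647088 -282.05514086   -4.46083142] [ 507.7943397 -281.2151703] [ 501.4225372  -283.10917074]
probe [array([ 511.25487769, -276.59564662])] [array([ 508.87623955, -288.22351634])]
```

View pics/s1.png

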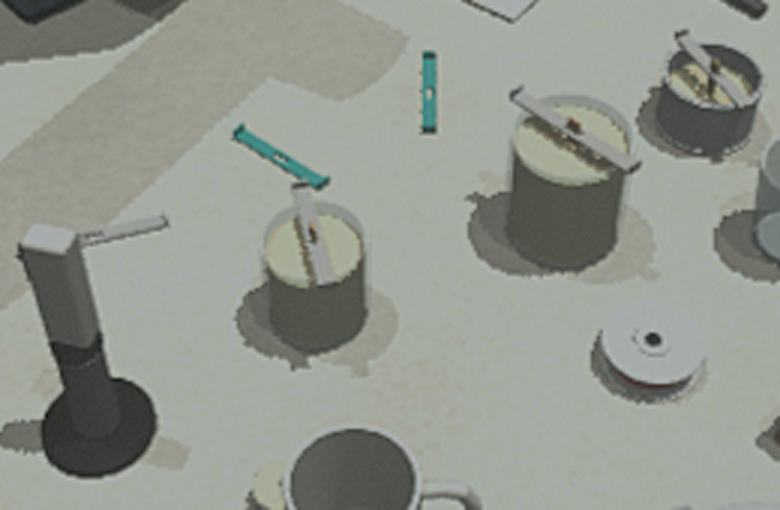

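View pics/t1.png

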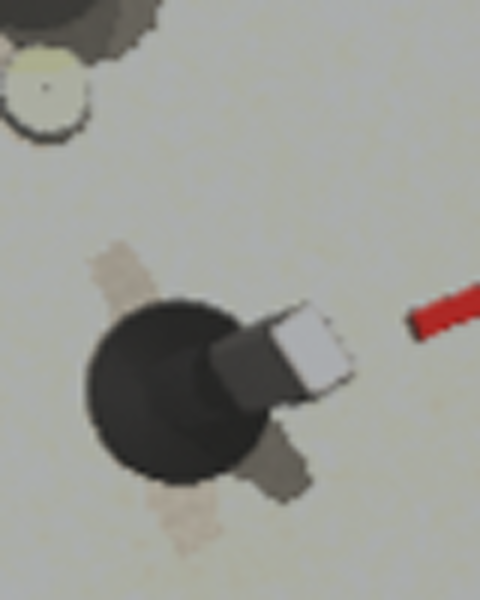

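The crops show a single thermometer and stand. The handle top is at crop (313,350), which is top pixel (452,243), and the foot centre is near top (430,250). Possible mix-ups:
- **Tin:** the moulds and tray pots at top (200–280, 50–95).
- **Tumbler:** the empty glass at (235,156).
- **Jar:** the mug at (407,168).
- **Bars:** the red and turquoise look-alikes and the spare bar at (392,309).

My choices are tin (211,210), tumbler (363,238) and jar (283,208), all waxed with grey bars. Next I'll refine the centres and the handle yaw.

```bash
python3 - <<'E'
from h import *
from scipy.optimize import least_squares
from scipy.spatial.transform import Rotation as R
t=np.linspace(0,2*np.pi,72);C=np.c_[np.cos(t),np.sin(t)]
def box(c,x,y,r,h):
    P=np.vstack([np.c_[C*r+[x,y],np.full(72,z)] for z in(0,h)]);p=proj(c,P);return np.r_[p.min(0),p.max(0)]
D=dict(tin=(40,55,580,255,[192.3,190,229.3,227.6],[397.3,217,437,251.1]),tumbler=(38,82,527,-115,[347.1,222.5,380,254],[268.1,269.6,304.5,319.7]),jar=(46,102,586,80,[259.7,188.1,304.8,226.5],[347.6,229.9,395.1,291.4]))
for n,(r,h,x,y,bt,bs) in D.items():
    for nm,L in(("top",[("top",bt)]),("scene",[("scene",bs)]),("both",[("top",bt),("scene",bs)])):
        s=least_squares(lambda v:np.concatenate([box(c,*v,r,h)-b for c,b in L]),[x,y],loss="soft_l1")
        print(n,nm,s.x.round(1),s.fun.round(1))
q=np.array([(308,303),(355,370),(318,398),(272,345)])/6+[400,185]
w=np.array([plane("top",a,194) for a in q]);print("handle",w.round(1),w.mean(0).round(1))
for i in range(4):
    e=w[(i+1)%4]-w[i];print(np.linalg.norm(e).round(1),np.degrees(np.arctan2(e[1],e[0])).round(1))
f=np.array([181,392])/6+[400,185];print("foot",plane("top",f,6))
for d in robot.trace("top","stand")[:1]: print(d["box"],d["p"])
s=robot.observe();print(R.from_rotvec(s["ee_rot"]).as_matrix().round(3),s["time"])
E
```

```text
tin top [587.3 255.5] [-0.3  0.7  0.3 -0.7]
tin scene [588.8 255.2] [ 1.7 -2.4 -1.5  2. ]
tin both [587.5 255.6] [-0.3  0.6  0.3 -0.8  1.4 -2.7 -1.8  1.7]
tumbler top [ 521.9 -113. ] [-1.4 -1.5  1.2  1.8]
tumbler scene [ 533.1 -111.2] [-0.7 -2.   0.8  1.1]
tumbler both [ 528.8 -111. ] [-2.1 -4.5  0.3 -0.9 -1.9 -3.1 -0.5 -0.1]
jar top [587.4  81.2] [ 1.7 -2.1 -2.7  4.4]
jar scene [589.7  83.9] [ 1.   0.  -0.9  0. ]
jar both [589.5  83.2] [ 0.8 -3.  -3.5  3.6  0.8  0.1 -1.2  0.1]
handle [[ 517.8 -281.9]
 [ 494.7 -298.2]
 [ 484.6 -285.1]
 [ 502.8 -269.1]] [ 500.  -283.6]
28.4 -144.8
16.6 127.6
24.3 41.4
19.8 -40.3
foot [ 501.1645148  -284.76407848]
[414.0, 236.8, 445.8, 263.9] 0.87
[[ 0.932  0.362 -0.   ]
 [ 0.362 -0.932 -0.   ]
 [-0.     0.    -1.   ]] 2.95
```

Call:
{"fn": "send_rows", "kwargs": {
  "steps": [
    [[0,0,0],[0.457,-0.099,0],1],
    [[0,0,0],[0.457,-0.099,0],1],
    [[0,0,0],[0.457,-0.099,0],1],
    [[0,0,0],[0.457,-0.099,0],1],
    [[0,0,0],[0.457,-0.099,0],1],
    [[0,0,0],[0.457,-0.099,0],1],
    [[0,0,0],[0.457,-0.099,0],1],
    [[0,0,0],[0.457,-0.099,0],1]
  ],
  "grip_force": 80
}}

```text
time: 3.75
ee_pos: [503.8, -281.8, 248.5]
ee_rot: [3.087, 0.579, 0.0]
force: [0.3, -0.5, -0.3]
opening: 85.3
grasp_force: 0.0
```

Call:
{"fn": "send_rows", "kwargs": {
  "steps": [
    [[0,0,-0.07],[0,0,0],1],
    [[0,0,-0.07],[0,0,0],1],
    [[0,0,-0.07],[0,0,0],1],
    [[0,0,0],[0,0,0],1],
    [[0,0,0],[0,0,0],1],
    [[0,0,0],[0,0,0],1]
  ]
}}

```text
time: 4.35
ee_pos: [502.2, -283.2, 248.3]
ee_rot: [2.952, 1.075, 0.0]
force: [0.2, -0.4, -0.5]
opening: 85.4
grasp_force: 0.0
```

Call:
{"fn": "send_rows", "kwargs": {
  "steps": [
    [[0,0,0],[0,0,0.2],1],
    [[0,0,0],[0,0,0.2],1],
    [[0,0,0],[0,0,0.2],1],
    [[0,0,0],[0,0,0.2],1],
    [[0,0,0],[0,0,0.19],1],
    [[0,0,0],[0,0,0],1]
  ]
}}

```text
time: 4.95
ee_pos: [500.3, -281.8, 145.8]
ee_rot: [-2.946, -1.074, 0.006]
force: [-0.2, 0.3, -0.3]
opening: 85.3
grasp_force: 0.0
```

```bash
python3 - <<'E'
from h import *
a=cv2.resize(robot.camera("top")[190:290,390:490],None,fx=4,fy=4,interpolation=2)
b=cv2.resize(robot.camera("scene")[240:370,140:270],(400,400),interpolation=2)
cv2.imwrite("pics/g1.png",np.hstack([a,b])[:,:,::-1])
print(robot.observe()["force"],robot.observe()["ee_pos"])
E
```

```text
[ 0.15712868  0.01384536 -0.07598346] [ 501.91983431 -282.96025999  149.24881751]
```

View pics/g1.png

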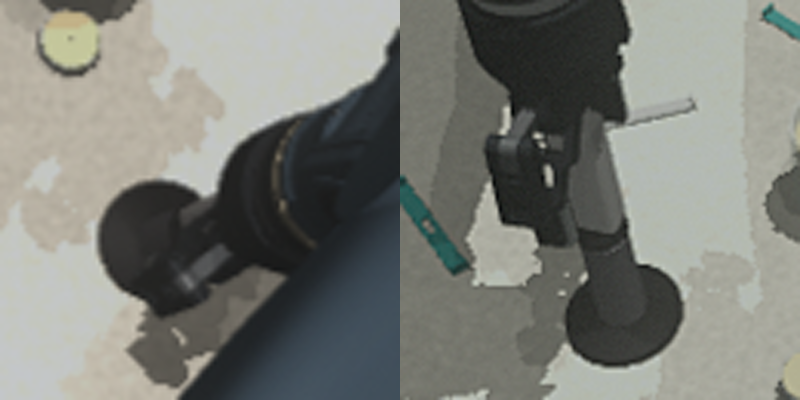

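The scene half shows the handle at about (600,170) between the near finger at (540,180) and the one behind it. Nothing touches, so I'll close.

Call:
{"fn": "send_rows", "kwargs": {
  "steps": [
    [[0,0,0],[0,0,0],-1],
    [[0,0,0],[0,0,0],-1],
    [[0,0,0],[0,0,0],-1],
    [[0,0,0],[0,0,0],-1],
    [[0,0,0],[0,0,0],-1],
    [[0,0,0],[0,0,0],-1],
    [[0,0,0],[0,0,0],-1]
  ],
  "grip_force": 80
}}

```text
time: 5.75
ee_pos: [502.6, -283.3, 149.9]
ee_rot: [2.95, 1.078, 0.001]
force: [0.7, -0.5, 1.6]
opening: 19.2
grasp_force: 78.3
```

Call:
{"fn": "send_rows", "kwargs": {
  "steps": [
    [[0,0,0],[0,0,-0.1],-1],
    [[0,0,0],[0,0,-0.2],-1],
    [[0,0,0],[0,0,-0.2],-1],
    [[0,0,0],[0,0,-0.2],-1],
    [[0,0,0],[0,0,-0.2],-1],
    [[0,0,0],[0,0,-0.2],-1],
    [[0,0,0],[0,0,-0.15],-1],
    [[0,0,0],[0,0,0],-1]
  ]
}}

```text
time: 6.55
ee_pos: [503.1, -283.5, 277.3]
ee_rot: [2.947, 1.077, 0.004]
force: [-0.6, -0.1, -0.2]
opening: 19.4
grasp_force: 78.1
```

```bash
python3 - <<'E'
from h import *
im=[robot.camera(c) for c in("top","scene")]
for l in("probe_tip","probe","probe_grip"):
    L={c:robot.pinpoint(c,l) for c in("scene","top")}
    print(l,{c:[(np.round(d["uv"],1).tolist(),round(d["p"],2)) for d in v] for c,v in L.items()})
    if L["scene"] and L["top"]: print(tri(L["scene"][0]["uv"],L["top"][0]["uv"]).round(1))
s=robot.observe();print(s["force"],s["ee_pos"],s["ee_rot"],s["time"])
p=s["ee_pos"]; print(proj("scene",[p,p-[0,0,134],p-[0,0,60]]).round(),proj("top",[p,p-[0,0,134]]).round())
cv2.imwrite("pics/l1.png",cv2.resize(im[1][170:320,130:280],None,fx=4,fy=4,interpolation=2)[:,:,::-1])
E
```

```text
probe_tip {'scene': [([201.6, 300.5], 0.72), ([372.9, 247.2], 0.65), ([348.9, 178.0], 0.57)], 'top': [([468.9, 238.6], 0.41), ([448.6, 243.6], 0.4)]}
[ 524.3 -308.4  176.3]
probe {'scene': [([191.4, 272.4], 0.96)], 'top': [([454.9, 237.3], 0.66)]}
[ 510.2 -285.1  216.7]
probe_grip {'scene': [([186.8, 247.1], 0.95), ([189.1, 271.7], 0.61)], 'top': [([365.1, 235.0], 0.64), ([467.6, 237.4], 0.56), ([211.6, 209.7], 0.43)]}
[ 478.6 -179.5  204.6]
[-0.95941934  0.24976805 -1.13537699] [ 501.88768374 -282.74211613  273.16526212] [-2.94915146e+00 -1.07756202e+00  1.78872720e-03] 6.95
[[185. 245.]
 [200. 298.]
 [192. 270.]] [[464. 239.]
 [444. 245.]]
```

View pics/l1.png

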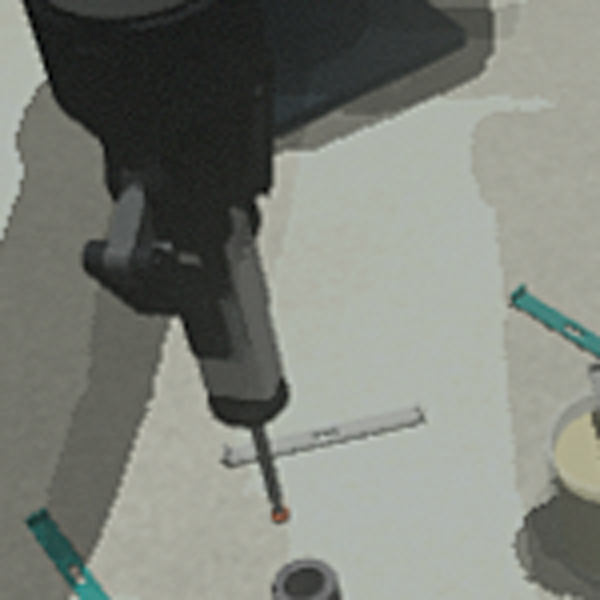

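The probe hangs straight: its tip is at crop (280,517), which is scene (200,299), and I predicted (200,298). The tip is therefore about 133.5 mm below the TCP. Next I'll carry it to the tin.

Call:
{"fn": "send_rows", "kwargs": {
  "steps": [
    [[0,0,0],[0.2,-0.178,0],-1],
    [[0,0,0],[0.246,-0.218,0],-1],
    [[0,0,0],[0.246,-0.218,0],-1],
    [[0,0,0],[0.246,-0.218,0],-1],
    [[0,0,0],[0.246,-0.218,0],-1],
    [[0,0,0],[0.246,-0.218,0],-1],
    [[0,0,0],[0.246,-0.218,0],-1],
    [[0,0,0],[0.246,-0.218,0],-1]
  ]
}}

```text
time: 7.75
ee_pos: [539.2, -27.5, 273.9]
ee_rot: [-2.951, -1.078, 0.001]
force: [1.1, 0.1, -1.8]
opening: 19.1
grasp_force: 78.3
```

Call:
{"fn": "send_rows", "kwargs": {
  "steps": [
    [[0,0,0],[0.246,-0.218,0],-1],
    [[0,0,0],[0.246,-0.218,0],-1],
    [[0,0,0],[0.246,-0.218,0],-1],
    [[0,0,0],[0.246,-0.218,0],-1],
    [[0,0,0],[0.246,-0.218,0],-1],
    [[0,0,0],[0.246,-0.218,0],-1],
    [[0,0,0],[0.246,-0.218,0],-1],
    [[0,0,0],[0.246,-0.218,0],-1]
  ]
}}

```text
time: 8.55
ee_pos: [577.2, 232.7, 273.8]
ee_rot: [2.951, 1.078, -0.001]
force: [0.9, -0.7, -1.3]
opening: 19.0
grasp_force: 78.3
```

Call:
{"fn": "send_rows", "kwargs": {
  "steps": [
    [[0,0,0],[0.047,-0.04,0],-1],
    [[0,0,0],[0,0,0],-1],
    [[0,0,0],[0,0,0],-1],
    [[0,0,0],[0,0,0],-1]
  ]
}}

```text
time: 8.95
ee_pos: [578.4, 236.1, 274.4]
ee_rot: [2.951, 1.076, -0.0]
force: [0.2, -0.7, -0.5]
opening: 19.3
grasp_force: 78.2
```

```bash
cat > look.py <<'E'
from h import *
import sys
n=sys.argv[1]
s=robot.observe();p=s["ee_pos"]
print(p.round(1),s["ee_rot"].round(3),s["force"].round(2),s["qpos"].round(2))
tip=p-[0,0,133.5]; out=[]
for c in("top","scene"):
    im=robot.camera(c); print(c,[(np.round(d["uv"],1).tolist(),round(d["p"],2)) for d in robot.pinpoint(c,"probe_tip")][:2], "pred",proj(c,tip).round(1))
    u,v=proj(c,tip)[0].astype(int); u=max(50,min(590,u));v=max(50,min(430,v)); q=im[v-50:v+50,u-50:u+50]; out.append(cv2.resize(q,(400,400),interpolation=2)); print(c,"origin",u-50,v-50)
cv2.imwrite(f"pics/{n}.png",np.hstack(out)[:,:,::-1])
E
python3 look.py tin1
```

```text
[578.4 236.1 274.4] [ 2.951  1.076 -0.   ] [ 0.16 -0.72 -0.49] [ 0.28  0.33  0.47  1.72 -0.    2.72]
top [([209.1, 211.2], 0.62), ([212.2, 201.5], 0.61)] pred [[209.9 205. ]]
top origin 159 155
scene [([415.4, 199.7], 0.68)] pred [[416.  198.4]]
scene origin 365 148
```

View pics/tin1.png

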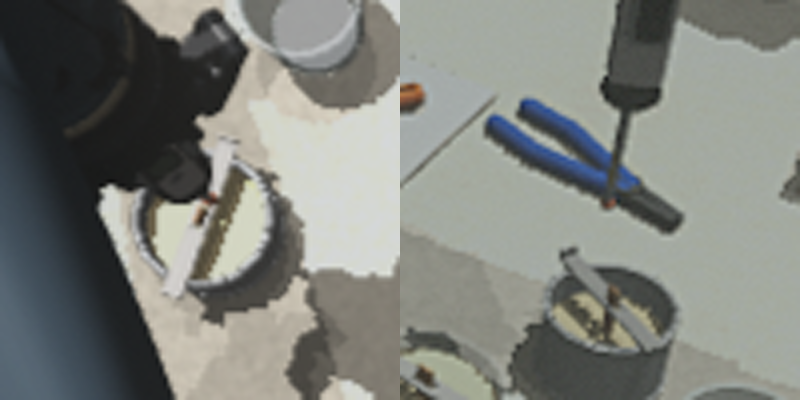

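```bash
python3 - <<'E'
from h import *
print("rim scene",plane("scene",(417.9,224.5),55),"bar scene ends",plane("scene",(365+170/4,148+252/4),61),plane("scene",(365+268/4,148+348/4),61))
print("bar top ends",plane("top",(159+229/4,155+142/4),61),plane("top",(159+173/4,155+293/4),61))
print("rim top",plane("top",(159+203/4,155+218/4),55))
print("pred for 586,256", proj("scene",[586,256,55]),proj("top",[586,256,55]))
E
```

```text
rim scene [585.68910764 256.05503732] bar scene ends [540.14745334 270.90679393] [634.82472169 245.00649658]
bar top ends [626.94765252 239.04456062] [536.04812575 267.75595412]
rim top [581.96131068 253.50226548]
pred for 586,256 [[417.98759853 224.57334411]] [[208.77043977 207.7917293 ]]
```

Call:
{"fn": "send_rows", "kwargs": {
  "steps": [
    [[0,0,0],[0,0,0.1],-1],
    [[0,0,0],[0,0,0.15],-1],
    [[0,0,0],[0,0,0.15],-1],
    [[0,0,0],[0,0,0.15],-1],
    [[0,0,0],[0,0,0.15],-1],
    [[0,0,0],[0,0,0.1],-1],
    [[0,0,0],[0,0,0.06],-1],
    [[0,0,0],[0,0,0.04],-1]
  ]
}}

```text
time: 9.95
ee_pos: [578.1, 237.3, 183.6]
ee_rot: [-2.951, -1.078, 0.001]
force: [0.0, 0.0, -0.7]
opening: 19.3
grasp_force: 78.2
```

Call:
{"fn": "send_rows", "kwargs": {
  "steps": [
    [[0,0,0],[0,0,0],-1],
    [[0,0,0],[0,0,0],-1],
    [[0,0,0],[0,0,0],-1],
    [[0,0,0],[0,0,0],-1]
  ]
}}

```text
time: 10.35
ee_pos: [578.7, 237.6, 185.1]
ee_rot: [2.951, 1.078, 0.002]
force: [0.4, 0.8, -1.0]
opening: 19.2
grasp_force: 78.2
```

Call:
{"fn": "send_rows", "kwargs": {
  "steps": [
    [[0,0,0],[0,0,0.015],-1],
    [[0,0,0],[0,0,0.015],-1],
    [[0,0,0],[0,0,0.01],-1],
    [[0,0,0],[0,0,0],-1],
    [[0,0,0],[0,0,0],-1]
  ]
}}

```text
time: 10.85
ee_pos: [578.3, 237.4, 180.2]
ee_rot: [-2.951, -1.078, 0.0]
force: [0.6, 0.2, 0.3]
opening: 19.3
grasp_force: 78.2
```

Call:
{"fn": "send_rows", "kwargs": {
  "steps": [
    [[0,0,0],[0,0,0.01],-1],
    [[0,0,0],[0,0,0.01],-1],
    [[0,0,0],[0,0,0.01],-1],
    [[0,0,0],[0,0,0],-1],
    [[0,0,0],[0,0,0],-1]
  ]
}}

```text
time: 11.35
ee_pos: [578.3, 237.4, 177.2]
ee_rot: [-2.951, -1.078, 0.0]
force: [0.7, -0.1, -2.2]
opening: 19.1
grasp_force: 78.2
```

Call:
{"fn": "send_rows", "kwargs": {
  "steps": [
    [[0,0,0],[0,0,0.01],-1],
    [[0,0,0],[0,0,0.01],-1],
    [[0,0,0],[0,0,0.01],-1],
    [[0,0,0],[0,0,0],-1],
    [[0,0,0],[0,0,0],-1]
  ]
}}

```text
time: 11.85
ee_pos: [578.3, 237.4, 174.2]
ee_rot: [2.951, 1.078, -0.0]
force: [0.5, -0.4, -0.9]
opening: 19.0
grasp_force: 78.2
```

Call:
{"fn": "send_rows", "kwargs": {
  "steps": [
    [[0,0,0],[0,0,0.01],-1],
    [[0,0,0],[0,0,0.01],-1],
    [[0,0,0],[0,0,0.01],-1],
    [[0,0,0],[0,0,0],-1],
    [[0,0,0],[0,0,0],-1]
  ]
}}

```text
time: 12.35
ee_pos: [578.3, 237.4, 171.2]
ee_rot: [2.951, 1.078, -0.0]
force: [0.1, 0.4, -0.7]
opening: 19.2
grasp_force: 78.2
```

Call:
{"fn": "send_rows", "kwargs": {
  "steps": [
    [[0,0,0],[0,0,0.01],-1],
    [[0,0,0],[0,0,0.01],-1],
    [[0,0,0],[0,0,0.01],-1],
    [[0,0,0],[0,0,0],-1],
    [[0,0,0],[0,0,0],-1]
  ]
}}

```text
time: 12.85
ee_pos: [578.3, 237.4, 168.2]
ee_rot: [-2.951, -1.078, 0.0]
force: [-0.2, -0.1, -1.2]
opening: 19.4
grasp_force: 78.2
```

Call:
{"fn": "send_rows", "kwargs": {
  "steps": [
    [[0,0,0],[0,0,0.01],-1],
    [[0,0,0],[0,0,0.01],-1],
    [[0,0,0],[0,0,0.01],-1],
    [[0,0,0],[0,0,0],-1],
    [[0,0,0],[0,0,0],-1]
  ]
}}

```text
time: 13.35
ee_pos: [578.5, 237.5, 165.8]
ee_rot: [2.951, 1.078, 0.001]
force: [-0.5, 0.2, 1.3]
opening: 19.1
grasp_force: 78.5
```

Call:
{"fn": "send_rows", "kwargs": {
  "steps": [
    [[0,0,0],[0,0,0.01],-1],
    [[0,0,0],[0,0,0.01],-1],
    [[0,0,0],[0,0,0.01],-1],
    [[0,0,0],[0,0,0],-1],
    [[0,0,0],[0,0,0],-1]
  ]
}}

```text
time: 13.85
ee_pos: [578.5, 237.5, 162.8]
ee_rot: [2.951, 1.078, 0.001]
force: [-0.5, 0.4, 3.6]
opening: 18.9
grasp_force: 78.9
```

Call:
{"fn": "send_rows", "kwargs": {
  "steps": [
    [[0,0,0],[0,0,0],-1],
    [[0,0,0],[0,0,0],-1]
  ]
}}

```text
time: 14.05
ee_pos: [578.5, 237.5, 162.6]
ee_rot: [2.951, 1.078, 0.001]
force: [-0.5, -0.2, 4.6]
opening: 19.1
grasp_force: 78.9
```

Call:
{"fn": "send_rows", "kwargs": {
  "steps": [
    [[0,0,0],[0,0,0],-1],
    [[0,0,0],[0,0,0],-1]
  ]
}}

```text
time: 14.25
ee_pos: [578.5, 237.5, 162.5]
ee_rot: [2.951, 1.078, 0.001]
force: [-0.1, 0.5, 3.8]
opening: 19.3
grasp_force: 78.9
```

Call:
{"fn": "send_rows", "kwargs": {
  "steps": [
    [[0,0,0],[0,0,0],-1],
    [[0,0,0],[0,0,0],-1]
  ]
}}

```text
time: 14.45
ee_pos: [578.5, 237.5, 162.4]
ee_rot: [2.951, 1.078, 0.001]
force: [-0.2, 0.5, 4.8]
opening: 19.1
grasp_force: 78.9
```

Call:
{"fn": "send_rows", "kwargs": {
  "steps": [
    [[0,0,0],[0,0,0],-1],
    [[0,0,0],[0,0,0],-1],
    [[0,0,0],[0,0,0],-1],
    [[0,0,0],[0,0,0],-1],
    [[0,0,0],[0,0,0],-1],
    [[0,0,0],[0,0,0],-1]
  ]
}}

```text
time: 15.05
ee_pos: [578.5, 237.4, 162.3]
ee_rot: [2.951, 1.078, 0.0]
force: [0.0, 0.4, 5.1]
opening: 19.5
grasp_force: 78.8
```

Call:
{"fn": "send_rows", "kwargs": {
  "steps": [
    [[0,0,0],[0,0,0],-1],
    [[0,0,0],[0,0,0],-1],
    [[0,0,0],[0,0,0],-1]
  ]
}}

```text
time: 15.35
ee_pos: [578.4, 237.5, 162.3]
ee_rot: [-2.951, -1.078, -0.0]
force: [0.3, 0.7, 4.2]
opening: 18.8
grasp_force: 78.8
```

Call:
{"fn": "send_rows", "kwargs": {
  "steps": [
    [[0,0,0],[0,0,-0.05],-1],
    [[0,0,0],[0,0,-0.15],-1],
    [[0,0,0],[0,0,-0.2],-1],
    [[0,0,0],[0,0,-0.2],-1],
    [[0,0,0],[0,0,-0.2],-1],
    [[0,0,0],[0,0,-0.2],-1],
    [[0,0,0],[0,0,-0.15],-1],
    [[0,0,0],[0,0,-0.05],-1]
  ]
}}

```text
time: 16.15
ee_pos: [578.5, 237.5, 284.3]
ee_rot: [2.951, 1.078, 0.003]
force: [-0.2, -0.0, -0.6]
opening: 19.5
grasp_force: 78.3
```

Call:
{"fn": "send_rows", "kwargs": {
  "steps": [
    [[0,0,0],[-0.15,0.138,0],-1],
    [[0,0,0],[-0.3,0.276,0],-1],
    [[0,0,0],[-0.35,0.323,0],-1],
    [[0,0,0],[-0.35,0.323,0],-1],
    [[0,0,0],[-0.35,0.323,0],-1],
    [[0,0,0],[-0.35,0.323,0],-1],
    [[0,0,0],[-0.35,0.323,0],-1],
    [[0,0,0],[-0.267,0.245,0],-1]
  ]
}}

```text
time: 16.95
ee_pos: [535.0, -97.9, 281.3]
ee_rot: [-2.951, -1.076, 0.004]
force: [0.1, 0.1, -0.8]
opening: 19.0
grasp_force: 78.2
```

Call:
{"fn": "send_rows", "kwargs": {
  "steps": [
    [[0,0,0],[0,0,0],-1],
    [[0,0,0],[0,0,0],-1],
    [[0,0,0],[0,0,0],-1],
    [[0,0,0],[0,0,0],-1],
    [[0,0,0],[0,0,0],-1]
  ]
}}

```text
time: 17.45
ee_pos: [536.5, -94.2, 282.3]
ee_rot: [-2.949, -1.081, 0.0]
force: [-0.1, -0.4, -1.1]
opening: 19.5
grasp_force: 78.3
```

```bash
python3 look.py tum1; python3 - <<'E'
from h import *
print("pred tumbler axis rim",proj("scene",[526.5,-113,82]),proj("top",[526.5,-113,82]))
E
```

```text
[536.5 -94.2 282.3] [-2.949 -1.081  0.   ] [-0.11 -0.41 -1.06] [-0.3   0.11  0.24  1.69  0.    2.14]
top [] pred [[360.  227.2]]
top origin 310 177
scene [([293.9, 254.4], 0.68)] pred [[292.7 255.1]]
scene origin 242 205
pred tumbler axis rim [[283.43438273 279.91753119]] [[364.89528759 235.21901077]]
```

View pics/tum1.png

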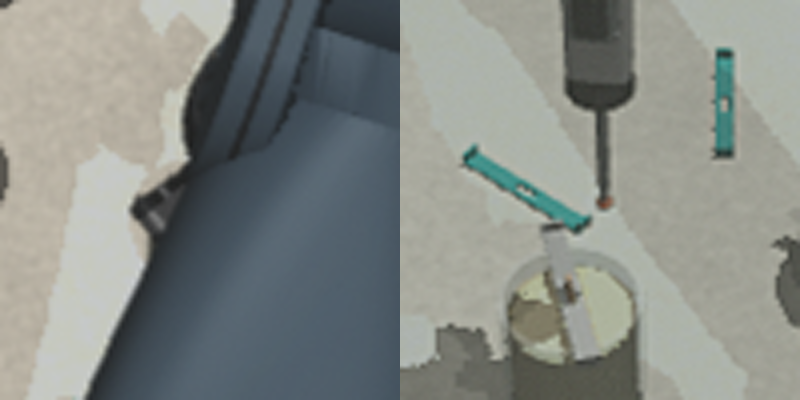

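```bash
python3 - <<'E'
from h import *
print("bar mid",plane("scene",(284.25,278.25),86),"ends",plane("scene",(242+153/4,205+232/4),90),plane("scene",(242+185/4,205+352/4),90))
for z in(72,66,60): print("wax c",z,plane("scene",(285,283.75),z), "L/R width",np.linalg.norm(plane("scene",(242+107/4,283.75),z)-plane("scene",(242+237/4,283.75),z)),"tip px crop", (proj("scene",[535.7,-95.3,z])[0]-[242,205])*4+[400,0])
E
```

```text
bar mid [ 526.97152548 -111.01963272] ends [491.18981884 -92.34620724] [ 565.08434376 -131.8347192 ]
wax c 72 [ 529.60008881 -111.9540423 ] L/R width 66.68258008724926 tip px crop [604.50862484 305.33317055]
wax c 66 [ 525.37942358 -108.81785261] L/R width 67.25706031550632 tip px crop [604.84538744 313.01921245]
wax c 60 [ 521.15875835 -105.68166292] L/R width 67.83154054376328 tip px crop [605.17916957 320.63723024]
```

Scene crop: the tip at (605,203) is over the right half of the wax, centred at about (572,315), clear of the bar. That puts the tumbler centre near (527,-111.5), so the tip is about 20 mm off the axis. Descending.

Call:
{"fn": "send_rows", "kwargs": {
  "steps": [
    [[0,0,0],[0,0,0.1],-1],
    [[0,0,0],[0,0,0.15],-1],
    [[0,0,0],[0,0,0.15],-1],
    [[0,0,0],[0,0,0.15],-1],
    [[0,0,0],[0,0,0.1],-1],
    [[0,0,0],[0,0,0.05],-1],
    [[0,0,0],[0,0,0.03],-1],
    [[0,0,0],[0,0,0],-1]
  ]
}}

```text
time: 18.45
ee_pos: [536.4, -95.4, 209.2]
ee_rot: [-2.951, -1.078, -0.0]
force: [0.3, -0.6, -1.9]
opening: 18.9
grasp_force: 78.3
```

Call:
{"fn": "send_rows", "kwargs": {
  "steps": [
    [[0,0,0],[0,0,0],-1],
    [[0,0,0],[0,0,0.015],-1],
    [[0,0,0],[0,0,0.015],-1],
    [[0,0,0],[0,0,0],-1],
    [[0,0,0],[0,0,0],-1]
  ]
}}

```text
time: 18.95
ee_pos: [536.4, -95.5, 206.3]
ee_rot: [-2.951, -1.078, 0.0]
force: [-0.5, -0.6, -0.7]
opening: 19.4
grasp_force: 78.3
```

Call:
{"fn": "send_rows", "kwargs": {
  "steps": [
    [[0,0,0],[0,0,0.015],-1],
    [[0,0,0],[0,0,0.015],-1],
    [[0,0,0],[0,0,0],-1],
    [[0,0,0],[0,0,0],-1]
  ]
}}

```text
time: 19.35
ee_pos: [536.3, -95.4, 203.2]
ee_rot: [-2.951, -1.078, 0.0]
force: [0.2, 1.5, -0.7]
opening: 19.4
grasp_force: 78.4
```

Call:
{"fn": "send_rows", "kwargs": {
  "steps": [
    [[0,0,0],[0,0,0.015],-1],
    [[0,0,0],[0,0,0.015],-1],
    [[0,0,0],[0,0,0],-1],
    [[0,0,0],[0,0,0],-1]
  ]
}}

```text
time: 19.75
ee_pos: [536.5, -95.5, 200.8]
ee_rot: [2.95, 1.078, 0.001]
force: [-0.6, -0.9, 2.8]
opening: 19.0
grasp_force: 78.7
```

Call:
{"fn": "send_rows", "kwargs": {
  "steps": [
    [[0,0,0],[0,0,0.01],-1],
    [[0,0,0],[0,0,0.005],-1],
    [[0,0,0],[0,0,0],-1],
    [[0,0,0],[0,0,0],-1]
  ]
}}

```text
time: 20.15
ee_pos: [536.5, -95.5, 199.1]
ee_rot: [2.95, 1.078, 0.001]
force: [-1.6, -0.1, 3.5]
opening: 19.4
grasp_force: 78.7
```

Call:
{"fn": "send_rows", "kwargs": {
  "steps": [
    [[0,0,0],[0,0,0],-1],
    [[0,0,0],[0,0,0],-1]
  ]
}}

```text
time: 20.35
ee_pos: [536.5, -95.5, 199.0]
ee_rot: [2.951, 1.078, 0.0]
force: [-0.8, 0.4, 3.8]
opening: 18.7
grasp_force: 78.7
```

Call:
{"fn": "send_rows", "kwargs": {
  "steps": [
    [[0,0,0],[0,0,0],-1],
    [[0,0,0],[0,0,0],-1]
  ]
}}

```text
time: 20.55
ee_pos: [536.5, -95.5, 198.9]
ee_rot: [2.951, 1.078, 0.0]
force: [-0.7, -0.1, 4.1]
opening: 19.1
grasp_force: 78.7
```

Call:
{"fn": "send_rows", "kwargs": {
  "steps": [
    [[0,0,0],[0,0,0],-1],
    [[0,0,0],[0,0,0],-1]
  ]
}}

```text
time: 20.75
ee_pos: [536.5, -95.5, 198.9]
ee_rot: [2.951, 1.078, 0.0]
force: [-0.9, 0.4, 3.9]
opening: 19.1
grasp_force: 78.7
```

Force is about 4.8 N, close to half-stroke. Hold a good second, then lift.

Call:
{"fn": "send_rows", "kwargs": {
  "steps": [
    [[0,0,0],[0,0,0],-1],
    [[0,0,0],[0,0,0],-1],
    [[0,0,0],[0,0,0],-1],
    [[0,0,0],[0,0,0],-1],
    [[0,0,0],[0,0,0],-1],
    [[0,0,0],[0,0,0],-1],
    [[0,0,0],[0,0,0],-1],
    [[0,0,0],[0,0,0],-1]
  ]
}}

```text
time: 21.55
ee_pos: [536.4, -95.5, 198.8]
ee_rot: [2.951, 1.078, 0.0]
force: [0.2, 0.4, 3.2]
opening: 19.0
grasp_force: 78.9
```

Call:
{"fn": "send_rows", "kwargs": {
  "steps": [
    [[0,0,0],[0,0,-0.05],-1],
    [[0,0,0],[0,0,-0.1],-1],
    [[0,0,0],[0,0,-0.15],-1],
    [[0,0,0],[0,0,-0.15],-1],
    [[0,0,0],[0,0,-0.15],-1],
    [[0,0,0],[0,0,-0.15],-1],
    [[0,0,0],[0,0,-0.07],-1],
    [[0,0,0],[0,0,-0.03],-1]
  ]
}}

```text
time: 22.35
ee_pos: [536.5, -95.5, 284.4]
ee_rot: [2.951, 1.078, 0.001]
force: [0.6, -0.7, -1.5]
opening: 19.2
grasp_force: 78.3
```

Call:
{"fn": "send_rows", "kwargs": {
  "steps": [
    [[0,0,0],[0.1,-0.062,0],-1],
    [[0,0,0],[0.2,-0.123,0],-1],
    [[0,0,0],[0.25,-0.154,0],-1],
    [[0,0,0],[0.25,-0.154,0],-1],
    [[0,0,0],[0.25,-0.154,0],-1],
    [[0,0,0],[0.2,-0.123,0],-1],
    [[0,0,0],[0.136,-0.084,0],-1],
    [[0,0,0],[0,0,0],-1]
  ]
}}

```text
time: 23.15
ee_pos: [587.2, 61.6, 282.5]
ee_rot: [-2.948, -1.082, 0.003]
force: [0.9, -0.6, -0.3]
opening: 19.5
grasp_force: 78.3
```

Call:
{"fn": "send_rows", "kwargs": {
  "steps": [
    [[0,0,0],[0,0,0],-1],
    [[0,0,0],[0,0,0],-1],
    [[0,0,0],[0,0,0],-1]
  ]
}}

```text
time: 23.45
ee_pos: [587.1, 58.2, 283.9]
ee_rot: [2.951, 1.076, -0.0]
force: [-0.2, -0.1, -0.7]
opening: 19.1
grasp_force: 78.3
```

```bash
python3 look.py jar1; python3 - <<'E'
from h import *
for z in (102,92,74):print("c,tip crop",z,(proj("scene",[[587,81.5,z],[587.6,59,z]])-[0,0]).round(1).tolist())
E
```

```text
[587.1  58.2 283.9] [ 2.951  1.076 -0.   ] [-0.16 -0.1  -0.71] [-0.01  0.24  0.38  1.71 -0.    2.43]
top [] pred [[290.9 202.5]]
top origin 240 152
scene [([366.3, 234.1], 0.71), ([372.6, 246.0], 0.7)] pred [[365.4 232.4]]
scene origin 315 182
c,tip crop 102 [[371.0, 244.1], [364.0, 249.1]]
c,tip crop 92 [[370.6, 247.4], [363.6, 252.5]]
c,tip crop 74 [[369.8, 253.3], [363.0, 258.3]]
```

View pics/jar1.png

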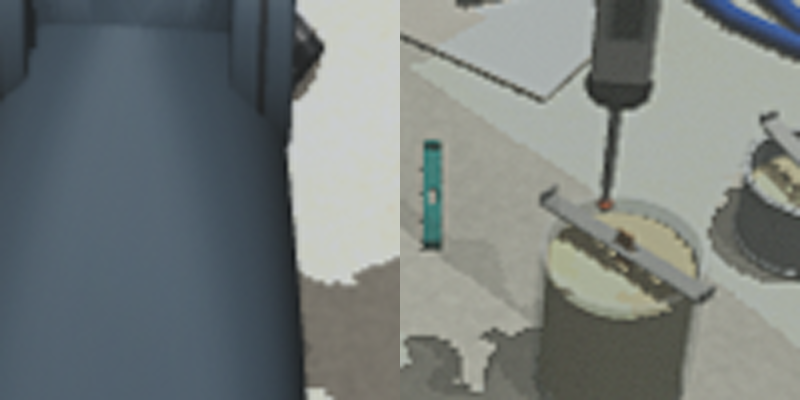

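Scene crop: the jar bar's middle is at (627,244), as predicted. The tip will land near crop (594,282), on open wax between the bar and the near wall. Descending.

Call:
{"fn": "send_rows", "kwargs": {
  "steps": [
    [[0,0,0],[0,0,0.08],-1],
    [[0,0,0],[0,0,0.12],-1],
    [[0,0,0],[0,0,0.12],-1],
    [[0,0,0],[0,0,0.12],-1],
    [[0,0,0],[0,0,0.08],-1],
    [[0,0,0],[0,0,0.03],-1],
    [[0,0,0],[0,0,0],-1],
    [[0,0,0],[0,0,0],-1]
  ]
}}

```text
time: 24.45
ee_pos: [587.5, 59.2, 229.3]
ee_rot: [2.95, 1.078, 0.001]
force: [0.5, 0.2, -0.7]
opening: 19.7
grasp_force: 78.3
```

Call:
{"fn": "send_rows", "kwargs": {
  "steps": [
    [[0,0,0],[0,0,0.015],-1],
    [[0,0,0],[0,0,0.015],-1],
    [[0,0,0],[0,0,0],-1],
    [[0,0,0],[0,0,0],-1]
  ]
}}

```text
time: 24.85
ee_pos: [587.3, 59.2, 225.9]
ee_rot: [2.951, 1.078, 0.0]
force: [0.2, -0.5, -0.5]
opening: 19.0
grasp_force: 78.3
```

Call:
{"fn": "send_rows", "kwargs": {
  "steps": [
    [[0,0,0],[0,0,0.015],-1],
    [[0,0,0],[0,0,0.015],-1],
    [[0,0,0],[0,0,0],-1],
    [[0,0,0],[0,0,0],-1]
  ]
}}

```text
time: 25.25
ee_pos: [587.4, 59.2, 223.4]
ee_rot: [2.95, 1.078, 0.001]
force: [0.0, 0.6, 1.8]
opening: 19.5
grasp_force: 78.6
```

Call:
{"fn": "send_rows", "kwargs": {
  "steps": [
    [[0,0,0],[0,0,0.01],-1],
    [[0,0,0],[0,0,0.01],-1],
    [[0,0,0],[0,0,0],-1],
    [[0,0,0],[0,0,0],-1]
  ]
}}

```text
time: 25.65
ee_pos: [587.5, 59.2, 221.2]
ee_rot: [2.951, 1.078, 0.001]
force: [0.1, -0.5, 3.1]
opening: 19.2
grasp_force: 78.7
```

Call:
{"fn": "send_rows", "kwargs": {
  "steps": [
    [[0,0,0],[0,0,0],-1],
    [[0,0,0],[0,0,0],-1]
  ]
}}

```text
time: 25.85
ee_pos: [587.5, 59.1, 221.1]
ee_rot: [2.951, 1.078, 0.001]
force: [-0.4, -0.6, 3.2]
opening: 19.3
grasp_force: 78.7
```

Call:
{"fn": "send_rows", "kwargs": {
  "steps": [
    [[0,0,0],[0,0,0],-1],
    [[0,0,0],[0,0,0],-1]
  ]
}}

```text
time: 26.05
ee_pos: [587.4, 59.2, 221.0]
ee_rot: [2.951, 1.078, 0.001]
force: [0.5, -0.1, 3.3]
opening: 19.2
grasp_force: 78.7
```

Call:
{"fn": "send_rows", "kwargs": {
  "steps": [
    [[0,0,0],[0,0,0],-1],
    [[0,0,0],[0,0,0],-1]
  ]
}}

```text
time: 26.25
ee_pos: [587.4, 59.2, 220.9]
ee_rot: [2.951, 1.078, 0.001]
force: [-0.5, -0.1, 4.0]
opening: 19.0
grasp_force: 78.7
```

Call:
{"fn": "send_rows", "kwargs": {
  "steps": [
    [[0,0,0],[0,0,0],-1],
    [[0,0,0],[0,0,0],-1],
    [[0,0,0],[0,0,0],-1],
    [[0,0,0],[0,0,0],-1],
    [[0,0,0],[0,0,0],-1],
    [[0,0,0],[0,0,0],-1],
    [[0,0,0],[0,0,0],-1],
    [[0,0,0],[0,0,0],-1]
  ]
}}

```text
time: 27.05
ee_pos: [587.4, 59.1, 220.9]
ee_rot: [2.951, 1.078, 0.0]
force: [1.1, -0.4, 3.3]
opening: 19.0
grasp_force: 78.9
```

Call:
{"fn": "send_rows", "kwargs": {
  "steps": [
    [[0,0,0],[0,0,-0.05],-1],
    [[0,0,0],[0,0,-0.1],-1],
    [[0,0,0],[0,0,-0.15],-1],
    [[0,0,0],[0,0,-0.15],-1],
    [[0,0,0],[0,0,-0.1],-1],
    [[0,0,0],[0,0,-0.06],-1],
    [[0,0,0],[0,0,-0.03],-1],
    [[0,0,0],[0,0,0],-1]
  ]
}}

```text
time: 27.85
ee_pos: [587.3, 59.2, 284.8]
ee_rot: [-2.951, -1.078, 0.0]
force: [0.1, 0.4, -1.4]
opening: 19.4
grasp_force: 78.3
```

Call:
{"fn": "send_rows", "kwargs": {
  "steps": [
    [[0,0,0],[-0.15,0.109,0],-1],
    [[0,0,0],[-0.3,0.218,0],-1],
    [[0,0,0],[-0.35,0.255,0],-1],
    [[0,0,0],[-0.35,0.255,0],-1],
    [[0,0,0],[-0.35,0.255,0],-1],
    [[0,0,0],[-0.35,0.255,0],-1],
    [[0,0,0],[-0.35,0.255,0],-1],
    [[0,0,0],[-0.3,0.218,0],-1]
  ]
}}

```text
time: 28.65
ee_pos: [512.3, -243.0, 283.8]
ee_rot: [-2.95, -1.076, 0.002]
force: [0.5, -0.2, -0.4]
opening: 19.1
grasp_force: 78.3
```

Call:
{"fn": "send_rows", "kwargs": {
  "steps": [
    [[0,0,0],[-0.2,0.145,0],-1],
    [[0,0,0],[-0.1,0.073,0],-1],
    [[0,0,0],[-0.053,0.037,0],-1],
    [[0,0,0],[0,0,0],-1],
    [[0,0,0],[0,0,0],-1],
    [[0,0,0],[0,0,0],-1],
    [[0,0,0],[0,0,0],-1],
    [[0,0,0],[0,0,0],-1]
  ]
}}

```text
time: 29.45
ee_pos: [503.3, -282.7, 285.0]
ee_rot: [2.95, 1.08, 0.0]
force: [0.4, 0.5, -0.9]
opening: 19.3
grasp_force: 78.3
```

```bash
python3 look.py ret1; python3 - <<'E'
from h import *
print("tube top pred",(proj("scene",[502.2,-283.1,90])-[150,248]))
E
```

```text
[ 503.3 -282.7  285. ] [2.95 1.08 0.  ] [ 0.41  0.54 -0.88] [-0.63  0.2   0.34  1.71  0.    1.81]
top [([448.5, 243.3], 0.57)] pred [[446.  244.2]]
top origin 395 194
scene [([198.2, 296.7], 0.79)] pred [[199.1 294.5]]
scene origin 149 244
tube top pred [[54.34555527 67.44622772]]
```

View pics/ret1.png

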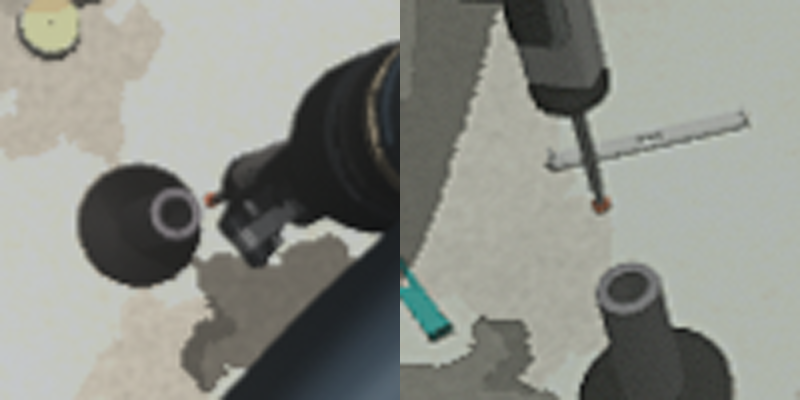

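```bash
python3 - <<'E'
from h import *
print("tube",plane("scene",(206.6,315.9),90),plane("top",(438.9,247.4),90),tri((206.6,315.9),(438.9,247.4)))
print("tip",plane("scene",(199.25,295.3),151.5),plane("top",(447.6,243.8),151.5),tri((199.25,295.3),(447.6,243.8)))
print(robot.observe()["ee_pos"])
E
```

```text
tube [ 505.91303555 -280.54337166] [ 501.44892091 -283.75492028] [ 502.9348108  -282.01191      88.32514975]
tip [ 505.03851012 -283.53665431] [ 504.27854879 -286.19785142] [ 504.86376437 -284.80314111  152.36587603]
[ 503.02396175 -283.17914327  284.84552275]
```

Call:
{"fn": "send_rows", "kwargs": {
  "steps": [
    [[0,0,0],[0.003,-0.024,0.08],-1],
    [[0,0,0],[0,0,0.12],-1],
    [[0,0,0],[0,0,0.12],-1],
    [[0,0,0],[0,0,0.12],-1],
    [[0,0,0],[0,0,0.08],-1],
    [[0,0,0],[0,0,0.03],-1],
    [[0,0,0],[0,0,0],-1],
    [[0,0,0],[0,0,0],-1]
  ]
}}

```text
time: 30.45
ee_pos: [501.8, -281.5, 230.2]
ee_rot: [2.95, 1.078, 0.001]
force: [0.1, -0.5, -1.4]
opening: 19.0
grasp_force: 78.3
```

```bash
python3 - <<'E'
from h import *
s=robot.observe();p=s["ee_pos"];print(p,s["force"])
tube={"scene":(206.6,315.9),"top":(438.9,247.4)}
for c in("scene","top"):
    im=robot.camera(c).astype(int)
    u,v=proj(c,p-[0,0,133.5])[0];ui,vi=int(u),int(v)
    q=im[vi-15:vi+16,ui-15:ui+16]; m=(q[...,0]-q[...,2]>25)&(q[...,0]-q[...,1]>15)
    a=np.argwhere(m)
    print(c,"pred",(u,v),"n",len(a), a.mean(0)[::-1]+[ui-15,vi-15] if len(a) else None,[np.round(d["uv"],1) for d in robot.pinpoint(c,"probe_tip")][:2])
    if len(a):
        t=a.mean(0)[::-1]+[ui-15,vi-15]; z=p[2]-133.5+1.5
        print("  tip",plane(c,t,z),"tube",plane(c,tube[c],90))
E
```

```text
[ 501.80955713 -281.45889678  230.24605506] [ 0.06379139 -0.54110584 -1.4249467 ]
scene pred (np.float64(204.3944092770074), np.float64(312.626295632685)) n 10 [204.7 312.9] [array([202.3, 310.8])]
  tip [ 503.88865294 -281.81285301] tube [ 505.91303555 -280.54337166]
top pred (np.float64(438.6987726064613), np.float64(246.97623121826777)) n 8 [439.75  246.375] [array([448.1, 243.1]), array([441.7, 246. ])]
  tip [ 503.11467646 -283.48598909] tube [ 501.44892091 -283.75492028]
```

Call:
{"fn": "send_rows", "kwargs": {
  "steps": [
    [[0,0,0],[0,0,0.02],-1],
    [[0,0,0],[0,0,0.03],-1],
    [[0,0,0],[0,0,0.03],-1],
    [[0,0,0],[0,0,0.03],-1],
    [[0,0,0],[0,0,0.03],-1],
    [[0,0,0],[0,0,0.02],-1],
    [[0,0,0],[0,0,0],-1]
  ]
}}

```text
time: 31.35
ee_pos: [501.4, -281.2, 213.2]
ee_rot: [-2.95, -1.078, 0.001]
force: [-0.4, -0.2, -1.3]
opening: 19.4
grasp_force: 78.3
```

Call:
{"fn": "send_rows", "kwargs": {
  "steps": [
    [[0,0,0],[0,0,0.05],-1],
    [[0,0,0],[0,0,0.1],-1],
    [[0,0,0],[0,0,0.1],-1],
    [[0,0,0],[0,0,0.1],-1],
    [[0,0,0],[0,0,0.1],-1],
    [[0,0,0],[0,0,0.08],-1],
    [[0,0,0],[0,0,0.05],-1],
    [[0,0,0],[0,0,0],-1]
  ]
}}

```text
time: 32.15
ee_pos: [501.1, -281.0, 154.6]
ee_rot: [-2.949, -1.078, 0.002]
force: [-0.3, -0.1, -1.2]
opening: 19.0
grasp_force: 78.3
```

Call:
{"fn": "send_rows", "kwargs": {
  "steps": [
    [[0,0,0],[0,0,0.01],-1],
    [[0,0,0],[0,0,0.01],-1],
    [[0,0,0],[0,0,0.01],-1],
    [[0,0,0],[0,0,0],-1],
    [[0,0,0],[0,0,0],-1]
  ]
}}

```text
time: 32.65
ee_pos: [501.7, -281.4, 153.0]
ee_rot: [2.951, 1.078, 0.0]
force: [-0.7, -0.3, -0.8]
opening: 18.9
grasp_force: 78.3
```

Call:
{"fn": "send_rows", "kwargs": {
  "steps": [
    [[0,0,0],[0,0,0.01],-1],
    [[0,0,0],[0,0,0.01],-1],
    [[0,0,0],[0,0,0.007],-1],
    [[0,0,0],[0,0,0],-1],
    [[0,0,0],[0,0,0],-1]
  ]
}}

```text
time: 33.15
ee_pos: [501.6, -281.3, 150.1]
ee_rot: [-2.951, -1.078, 0.0]
force: [0.5, -0.3, -1.7]
opening: 19.0
grasp_force: 78.5
```

Call:
{"fn": "send_rows", "kwargs": {
  "steps": [
    [[0,0,0],[0,0,0.005],-1],
    [[0,0,0],[0,0,0.005],-1],
    [[0,0,0],[0,0,0],-1],
    [[0,0,0],[0,0,0],-1]
  ]
}}

```text
time: 33.55
ee_pos: [501.6, -281.4, 149.9]
ee_rot: [2.95, 1.078, 0.0]
force: [-3.0, 0.9, 5.3]
opening: 19.4
grasp_force: 79.1
```

Call:
{"fn": "send_rows", "kwargs": {
  "steps": [
    [[0,0,0],[0,0,-0.007],-1],
    [[0,0,0],[0,0,0],-1],
    [[0,0,0],[0,0,0],-0.4],
    [[0,0,0],[0,0,0],0],
    [[0,0,0],[0,0,0],0.5],
    [[0,0,0],[0,0,0],1],
    [[0,0,0],[0,0,0],1],
    [[0,0,0],[0,0,0],1]
  ]
}}

```text
time: 34.35
ee_pos: [501.7, -281.3, 149.7]
ee_rot: [-2.951, -1.078, -0.0]
force: [0.5, -0.6, -0.2]
opening: 85.5
grasp_force: 0.0
```

Call:
{"fn": "send_rows", "kwargs": {
  "steps": [
    [[0,0,0],[0,0,0],1],
    [[0,0,0],[0,0,0],1],
    [[0,0,0],[0,0,0],1],
    [[0,0,0],[0,0,-0.05],1],
    [[0,0,0],[0,0,-0.15],1],
    [[0,0,0],[0,0,-0.25],1],
    [[0,0,0],[0,0,-0.3],1],
    [[0,0,0],[0,0,-0.3],1]
  ]
}}

```text
time: 35.15
ee_pos: [501.6, -281.3, 257.2]
ee_rot: [2.95, 1.078, 0.001]
force: [-0.6, -0.1, -0.4]
opening: 85.5
grasp_force: 0.0
```

Call:
{"fn": "send_rows", "kwargs": {
  "steps": [
    [[0,0,0],[-0.3,0,0],1],
    [[0,0,0],[-0.4,0,0],1],
    [[0,0,0],[-0.4,0,0],1],
    [[0,0,0],[-0.4,0,0],1],
    [[0,0,0],[-0.3,0,0],1],
    [[0,0,0],[0,0,0],1],
    [[0,0,0],[0,0,0],1],
    [[0,0,0],[0,0,0],1]
  ]
}}

```text
time: 35.95
ee_pos: [364.8, -397.0, 255.7]
ee_rot: [2.95, 1.079, 0.001]
force: [-0.1, -0.2, 0.4]
opening: 85.5
grasp_force: 0.0
```

```bash
python3 - <<'E'
from h import *
s=robot.observe();print(s["ee_pos"],s["opening"],s["force"],s["time"])
ref={c:cv2.imread(f"pics/{c}0.png")[:,:,::-1].astype(int) for c in("scene","top")}
for c in("scene","top"): robot.camera(c)
for l in["probe","probe_grip","stand","tin","tumbler","jar","tin_bar","tumbler_bar","jar_bar"]:
    print(l,{c:[(np.round(d["uv"],1).tolist(),round(d["p"],2)) for d in robot.pinpoint(c,l)][:3] for c in("scene","top")})
for c in("scene","top"):
    for d in robot.trace(c,"probe")[:1]:
        p=np.argwhere(d["pixels"])[:,::-1];print(c,"box",d["box"],cv2.PCACompute(p.astype(np.float32),None)[1][0])
print("pred handle in scene",proj("scene",[[502.5,-282.5,90],[502.5,-282.5,194]]),proj("top",[[502.5,-282.5,90],[502.5,-282.5,194]]))
E
```

```text
[ 364.78320446 -397.01082655  255.65444349] 85.46890497232779 [-0.11683211 -0.22193836  0.35563122] 35.95
probe {'scene': [([205.8, 320.4], 0.71), ([297.8, 388.0], 0.43), ([413.2, 221.6], 0.31)], 'top': [([437.2, 245.7], 0.87), ([208.5, 208.6], 0.33)]}
probe_grip {'scene': [([199.8, 296.2], 0.61)], 'top': [([449.1, 243.4], 0.82), ([150.0, 257.0], 0.37)]}
stand {'scene': [], 'top': [([428.6, 253.2], 0.95)]}
tin {'scene': [([413.2, 241.1], 0.81), ([209.8, 346.3], 0.58)], 'top': [([212.9, 211.4], 0.79), ([439.3, 248.9], 0.54)]}
tumbler {'scene': [([287.8, 304.3], 0.55)], 'top': [([359.5, 240.5], 0.94)]}
jar {'scene': [([368.1, 271.1], 0.76)], 'top': [([282.4, 211.9], 0.8), ([304.3, 162.8], 0.56)]}
tin_bar {'scene': [([416.1, 217.9], 0.61)], 'top': [([209.5, 210.3], 0.74)]}
tumbler_bar {'scene': [([160.4, 401.2], 0.78), ([149.6, 313.6], 0.72), ([283.6, 281.3], 0.55)], 'top': [([327.8, 292.5], 0.75), ([272.0, 284.0], 0.67), ([364.7, 234.8], 0.59)]}
jar_bar {'scene': [([373.3, 246.7], 0.8)], 'top': [([282.1, 206.2], 0.65)]}
scene box [187.0, 276.0, 214.1, 321.7] [0.26569262 0.9640578 ]
top box [434.2, 235.1, 461.5, 252.4] [ 0.9678843  -0.25139606]
pred handle in scene [[204.70932464 315.36905702]
 [194.67787572 278.15579517]] [[438.35781632 246.93381957]
 [451.68356535 242.77269303]]
```

```bash
python3 -c "
from station import robot
print(robot.sign_off())"
```

```text
the job is handed in; nothing more can be done
None
```

The thermometer was pressed on the wax of the tin, tumbler and jar in that order, at about 5.2, 4.8 and 4.4 N for over a second each. It is now back upright in its stand and released, the candles and their bars look unmoved in the final camera check, and the job is handed in; sign-off gave no verdict.

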